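Strip the monitor arm's desk foot

ROBOT

A 7-joint arm with a two-finger parallel gripper is mounted at the origin on the work surface. World frame = base frame: x ahead of the robot, y to its left, z up, the work surface at z = 0. Lengths are in m, angles in rad, forces in N, time in s.
With the tool pointing down it reaches from about 0.425 to 0.925 m from the base axis. Payload 6.8 kg.
Tool frame: the origin (TCP) lies at the very end of the fingers, on their centre line; the grasp point (between the pads) lies 19 mm behind it; z points along the fingers, y is the line along which they close (so a half turn about z gives the same grasp; the last joint's range is limited). The gripper opens to 85 mm and grips with 20 to 120 N. Pads are 22 mm wide; open, the fingers measure 114 mm over their backs; the gripper's body (76 mm by 85 mm) begins 54 mm behind the grasp point. The pads swing forward as they close: fully open they stand 13 mm farther back than shut.
Start: joints at [-1.382, 0.477, 0.022, 1.555, -0.011, 1.109, -0.083], TCP at [0.197, 0.646, 0.231] pointing down, gripper open.
Joint ranges: [-2.96, 2.96], [-0.34, 2.1], [-1.41, 1.46], [0.24, 2.44], [-1.37, 4.51], [0.17, 1.92], [-2.96, 2.96]. Speed limits (rad/s): [2.39, 2.39, 3.14, 3.14, 3.14, 3.14, 3.14].

INTERFACE

Orientations are given as a rotation vector (axis times angle).
In Python, from bench import get_obs, viewer, r gives the robot as it stands. The module is installed in compiled form; this text tells all that it offers.
- The arm moves only by the tool play_rows, never from a script. Its argument "commands" is a list that holds one entry, the list of rows, each a list of 5 numbers: the gripper's target within -1 to 1 (shut at 1, half-way at 0, fully open at -1), then the shift along the tool's x, y, z scaled (see below), then the turn about the tool's z scaled (see below). A call has 1 to 12 rows; each row is the pose to reach, as a shift and turn from the pose commanded when the call began, along the tool's axes at that moment; what a row does not reach only later rows make up. The controller multiplies each number of a shift by 0.2 m and each number of a turn by pi/2 rad. A row lasts 1/12 s, in which the tool goes at most 41.7 mm and 7.16 degrees, less where a joint would pass 70% of its speed; a pose out of reach is approached as far as the arm can. A call with a number of a shift or a turn outside -1 to 1 is refused whole. A call with a gripper value outside its range is refused whole. The fingers move at their own pace and stop on an object; "grip_force" is the grip in N (left out, the last holds). Time passes only in rows, so rows that repeat a pose let the fingers close. It gives the time, the measured TCP pose, the force, the opening and the grip force at its end, in the units of the state.
- get_obs(): the state, without advancing time (a new reading comes with each control period).
- viewer.grab_frame(name): name is "scene" or "top" or "wrist"; returns a dict with "pixels" (420x560x3 uint8, red, green, blue), "fovy" (degrees; the focal length in pixels is half the picture's height over the tangent of half this angle, whatever the lens; pixels are square), "cx", "cy" (the principal point, pixels), "world_to_cam" (4x4, takes a point from world to camera coordinates); the wrist camera has in their place "hand_eye" (4x4, takes a point from camera to tool coordinates, whose origin is the TCP and whose axes are the flange's). Camera axes: x right, y up, looking along -z (the intrinsics and any distortion apply to the point x, -y, -z); pixel columns grow to the right and rows downward; lengths in m; the calibration is good to about 2 mm. A picture is of the moment at which its call begins: read the wrist's pose just before it. There is no depth.
- r.hand_in(): hands the job in; it is judged then, once.
Trained networks look in a picture, given as the dict that the camera call returned (one of the last four; its "shot" number tells which), for a name from the list of things; names that differ only in an ending like _2 or _b are one class to them, and where a whole thing is asked for, a point or a joint stands for the part that bears it (a point fixed in the world has none). Each returns a list of dicts, best first, with "score" (0 to 1); they miss things now and then, are a little off and sometimes report something else, mostly with a low value. They report only what shows in the picture. A call takes as long as a camera call. They do not tell look-alikes from the thing itself.
- viewer.trace(picture, thing): "pixels" (420x560 bool, what is visible of it) and "rect" ([left, top, right, bottom] in pixels, round what is visible of it).
The state is a dict: "clock": time; "joints": joint angles; "qvel": joint speeds; "tau": joint torques, N m; "tcp_pos": TCP position; "orientation": TCP orientation; "contact_force": force on the tool from outside, world axes, zero at the start; "moment": the same for the moment, N m; "grip_width": finger opening in m; "gripper_force": force on a finger pad.
Only numpy, scipy, OpenCV 4.12 (cv2) and the standard library are available. Lean on these libraries where they do the work, as an engineer would, in place of code of your own. Each camera call takes 0.05 s, during which the arm holds its last target. There are 200 camera calls.

TASK

The monitor arm's desk foot is being stripped so that it can be cleaned: lift the parts off its stud one at a time from the top and set each down, the same way up as it came off, on its own place. The red wing nut goes in the white dish, the yellow washer in the middle of the round green coaster, the blue spacer in the middle of the square grey pad, and the orange bracket in the middle of the long black mat, lying along it. Leave the blue mug where it is.

Things in the scene. Friction and masses are not known exactly. Their poses are not given: they have to be found in the camera images.
- wingnut_mid (a point): Red wing nut, top of the stack, already unscrewed: lifts straight off. Round hub 24 mm across, 14 mm high, hole 13 mm; two upright wings 9 mm thick, 45 mm tip to tip along its x, from 8 to 24 mm above its underside. This point: on its axis, 12 mm above its underside, z up. Best gripped with the fingers closing along its y (24 mm wide). 30 g.
- washer_mid (a point): Yellow thick plastic washer, second from the top: ring 32 mm across, 12 mm high, hole 13 mm. This point is its centre, 6 mm above its underside, z up. 30 g. It rests on the wider spacer, so the finger tips must stay above the spacer's top.
- spacer_mid (a point): Blue plastic spacer, third from the top: ring 44 mm across, 14 mm high, hole 13 mm. This point is its centre, 7 mm above its underside, z up. 50 g. It rests on the bracket's strap, which is as wide as it.
- bracket_mid (a point): Orange bracket, bottom of the stack: an upside-down U, 22 mm high. Flat strap 110 mm (its x) by 44 mm (its y), 6 mm thick, 13 mm hole in its middle; under each end a leg 16 mm high, 6 mm thick. This point: on the hole's axis, 11 mm above the feet, 5 mm below the strap's underside; z up. 150 g. Grip across the 44 mm width, in the middle. On the foot, the stud rises 38 mm above the strap.
- foot: The arm's desk foot: fixed dark steel disc 130 mm across, 8 mm thick, with an upright smooth steel stud, 8 mm thick, in its middle, tip 68 mm above the desk. Origin: centre of the underside, on the desk. The parts stand round the stud: bracket feet at 8 mm above the desk, undersides of spacer 30, washer 44, wing nut 56 mm. Lift each part until its underside clears the stud's tip.
- dish: Place of the wing nut: fixed round white ceramic dish, 128 mm across outside, 122 mm inside, floor 4 mm and rim 10 mm above the desk. Origin: centre of the underside, on the desk.
- coaster: Place of the washer: fixed round green coaster, 84 mm across, 4 mm thick. Origin: centre of the underside, on the desk.
- pad: Place of the spacer: fixed square grey pad, 80 by 80 mm, 4 mm thick. Origin: centre of the underside, on the desk.
- mat: Place of the bracket: fixed long black mat, 150 mm along its x, 70 mm along its y, 3 mm thick. Origin: centre of the underside, on the desk.
- mug: Bystander: loose blue mug, 80 mm across, 95 mm high, standing at the left of the work. Origin: centre of its underside.
Things that resemble listed ones, but are neither listed nor needed, are in the scene too. There is more than one size of the part that bears spacer_mid; the job needs the larger. Several things have the shape of the pad; the one meant has the colours described above.

How it is judged:
By the outcome, as a careful person would: the job done as asked, in the order asked, and still so for the second after the job is handed in, with the robot touching nothing.
It also fails if it takes over 120 s, if anything falls off the work surface, if the arm or the gripper's body presses on something with over 40 N, if the wrist force passes 120 N, or if a joint passes its speed limit or range.

## Working session

There is one attempt and no reset: what is moved stays moved. The work goes in short steps, Python scripts to look and compute and a tool call to move; the robot and the scene stay as the last step left them, time stands still between calls to the robot, and variables do not carry over. Pictures are saved under pics/ and viewed, at most 14 in all, crops included, and the job is handed in when it is done.

Besides the shell and the picture viewer there is one more tool, called after "Call:" as name(argument=value, ...), one argument or row to a line, values as JSON. play_rows: Moves the arm, as the interface text tells. Shifts and turns lie within -1 to 1; 1 stands for 0.2 m of shift or pi/2 rad of turn. Its arguments: {"type":"object","properties":{"commands":{"type":"array","items":{"type":"array","items":{"type":"array","items":{"type":"number","minimum":-1,"maximum":1}}}},"grip_force":{"type":"number"}},"required":["commands"]}

```bash
mkdir -p pics
cat > h.py <<'E'
import numpy as np, cv2
from bench import get_obs, viewer, r
from scipy.spatial.transform import Rotation as R
def shot(name,fn=None):
    o=get_obs(); p=viewer.grab_frame(name)
    if fn: cv2.imwrite('pics/'+fn,cv2.cvtColor(p['pixels'],cv2.COLOR_RGB2BGR))
    f=210/np.tan(np.radians(p['fovy'])/2)
    if 'world_to_cam' in p: T=np.linalg.inv(p['world_to_cam'])
    else:
        W=np.eye(4);W[:3,:3]=R.from_rotvec(o['orientation']).as_matrix();W[:3,3]=o['tcp_pos'];T=W@p['hand_eye']
    p['K']=(f,p['cx'],p['cy'],T); return p,o
def ray(p,u,v,z):
    f,cx,cy,T=p['K']; d=T[:3,:3]@np.array([(u-cx)/f,-(v-cy)/f,-1]); c=T[:3,3]
    return c+d*(z-c[2])/d[2]
def proj(p,X):
    f,cx,cy,T=p['K']; q=np.linalg.inv(T)@np.r_[X,1]
    return cx+f*q[0]/-q[2], cy-f*q[1]/-q[2]
def cen(p,name):
    out=[]
    for d in viewer.trace(p,name):
        m=d['pixels']; v,u=np.nonzero(m)
        if len(u): out.append((round(d['score'],2),round(u.mean(),1),round(v.mean(),1),[int(x) for x in d['rect']],len(u)))
    return out
E
python3 - <<'E'
from h import *
print({k:(np.round(v,3).tolist() if not isinstance(v,float) else v) for k,v in get_obs().items()})
for c in ['top','scene','wrist']:
    p,o=shot(c,c+'0.png'); print(c,[k for k in p if k!='pixels'],p['fovy'],p['cx'],p['cy'])
    print(np.round(p['K'][3],3).tolist())
    if c=='wrist': print(np.round(p['hand_eye'],3).tolist())
    for n in ['wingnut_mid','washer_mid','spacer_mid','bracket_mid','foot','dish','coaster','pad','mat','mug']:
        for x in cen(p,n): print(n,x)
E
```

```text
{'clock': 0.0, 'joints': [-1.382, 0.478, 0.022, 1.557, -0.012, 1.109, -0.083], 'qvel': [0.0, -0.002, 0.002, -0.0, -0.001, 0.0, -0.001], 'tau': [-0.001, -59.644, 1.608, -28.12, 0.013, 0.009, -0.0], 'tcp_pos': [0.197, 0.645, 0.23], 'orientation': [-0.464, -3.107, 0.003], 'contact_force': [0.188, -0.046, -0.571], 'moment': [-0.011, 0.022, 0.006], 'gripper_force': 0.0, 'grip_width': 0.08509072011133928}
top ['fovy', 'cx', 'cy', 'world_to_cam', 'shot', 'K'] 53.25307574283799 273.29990261439093 207.7659113923678
[[-0.024, 0.989, -0.145, 0.354], [-1.0, -0.026, -0.012, 0.102], [-0.015, 0.145, 0.989, 1.176], [0.0, 0.0, 0.0, 1.0]]
wingnut_mid (0.63, np.float64(367.4), np.float64(159.3), [361, 150, 376, 165], 112)
spacer_mid (0.65, np.float64(362.7), np.float64(165.6), [356, 156, 368, 171], 69)
spacer_mid (0.43, np.float64(412.0), np.float64(167.2), [407, 163, 418, 175], 92)
bracket_mid (0.62, np.float64(364.6), np.float64(163.4), [342, 148, 384, 177], 451)
foot (0.81, np.float64(361.3), np.float64(166.4), [340, 143, 383, 186], 856)
foot (0.72, np.float64(143.3), np.float64(180.0), [122, 162, 1
[... 1676 characters left out ...]
t64(324.0), np.float64(234.2), [301, 218, 348, 251], 768)
mug (0.76, np.float64(364.1), np.float64(140.2), [344, 120, 383, 163], 1159)
wrist ['fovy', 'cx', 'cy', 'hand_eye', 'shot', 'K'] 70.70078186602363 277.2198688043736 215.67724610884287
[[0.292, -0.917, -0.271, 0.128], [0.957, 0.279, 0.083, 0.665], [-0.0, -0.284, 0.959, 0.375], [0.0, 0.0, 0.0, 1.0]]
[[0.001, 0.959, 0.284, 0.072], [1.0, -0.001, 0.0, -0.002], [0.0, 0.284, -0.959, -0.143], [0.0, 0.0, 0.0, 1.0]]
foot (0.47, np.float64(103.7), np.float64(404.5), [79, 381, 128, 419], 1215)
coaster (0.31, np.float64(103.9), np.float64(404.7), [79, 381, 128, 418], 1185)
mat (0.85, np.float64(103.7), np.float64(404.4), [79, 381, 128, 419], 1248)
```

View pics/top0.png

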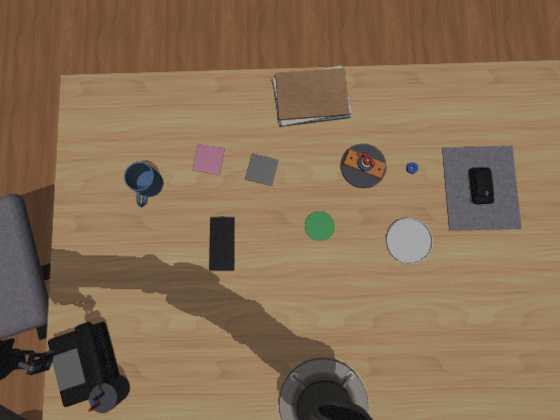

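View pics/scene0.png

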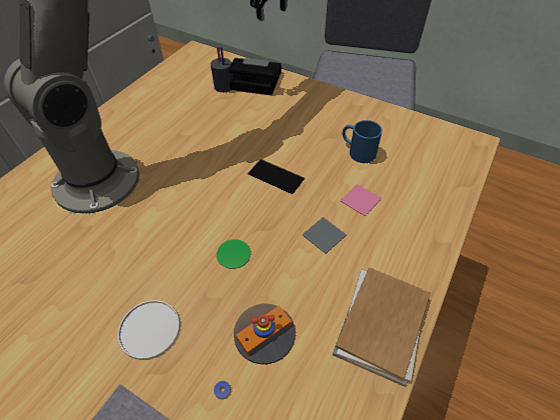

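Run:
```python
from h import *
for c in ['top','scene']:
    p,o=shot(c)
    for n,z in [('foot',.006),('dish',.008),('coaster',.004),('pad',.004),('mat',.003),('mug',.05)]:
        for d in viewer.trace(p,n)[:2]:
            m=d['pixels']; v,u=np.nonzero(m); pts=np.array([ray(p,a,b,z)[:2] for a,b in zip(u,v)])
            rc=cv2.minAreaRect(pts.astype(np.float32))
            print(c,n,round(d['score'],2),pts.mean(0).round(3),'rect',np.round(rc[0],3),np.round(rc[1],3),round(rc[2],1))
    v,u=(200,160) if 0 else (0,0)
    a=p['pixels']
    x0,y0=((300,120) if c=='top' else (200,290))
    cr=cv2.resize(a[y0:y0+110,x0:x0+140],None,fx=4,fy=4,interpolation=cv2.INTER_CUBIC)
    if c=='top': first=cr
    else: cv2.imwrite('pics/crop.png',cv2.cvtColor(np.hstack([cv2.resize(first,(400,314)),cv2.resize(cr,(400,314))]),cv2.COLOR_RGB2BGR))
print(R.from_rotvec(get_obs()['orientation']).as_matrix().round(3))
```

```text
top foot 0.7 [ 0.638 -0.138] rect [ 0.643 -0.141] [0.128 0.129] 88.4
top foot 0.66 [ 0.64  -0.141] rect [ 0.641 -0.14 ] [0.034 0.014] 45.2
top dish 0.97 [ 0.425 -0.258] rect [ 0.426 -0.259] [0.125 0.126] 61.1
top coaster 0.64 [ 0.473 -0.012] rect [ 0.473 -0.012] [0.079 0.08 ] 43.2
top pad 0.73 [0.639 0.147] rect [0.639 0.148] [0.08  0.079] 74.2
top pad 0.67 [0.673 0.3  ] rect [0.673 0.301] [0.082 0.082] 78.8
top mat 0.75 [0.431 0.263] rect [0.431 0.263] [0.07  0.145] 88.6
top mug 0.64 [0.604 0.472] rect [0.604 0.477] [0.112 0.099] 42.7
scene foot 0.85 [ 0.648 -0.151] rect [ 0.642 -0.144] [0.129 0.128] 29.9
scene dish 0.64 [ 0.427 -0.261] rect [ 0.426 -0.259] [0.125 0.131] 80.5
scene coaster 0.79 [ 0.474 -0.013] rect [ 0.474 -0.012] [0.08  0.083] 32.8
scene pad 0.91 [0.674 0.297] rect [0.675 0.298] [0.081 0.078] 79.2
scene pad 0.55 [0.641 0.148] rect [0.64  0.148] [0.079 0.079] 73.3
scene mat 0.58 [0.434 0.261] rect [0.432 0.262] [0.068 0.148] 89.0
scene mug 0.69 [0.604 0.471] rect [0.593 0.469] [0.111 0.189] 12.8
scene mug 0.61 [ 0.647 -0.157] rect [ 0.647 -0.152] [0.109 0.046] 66.0
[[-0.956  0.292  0.   ]
 [ 0.292  0.956  0.   ]
 [ 0.     0.    -1.   ]]
```

View pics/crop.png

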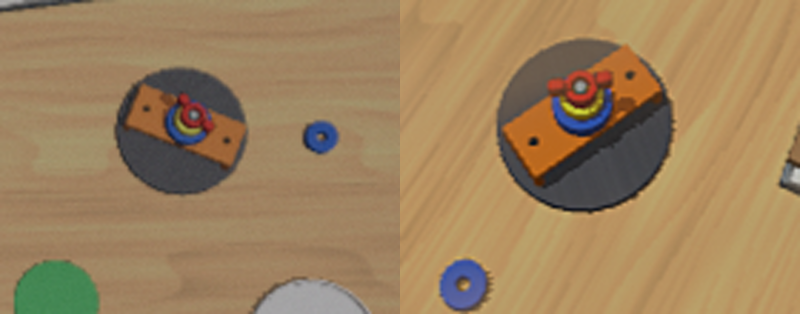

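Candidates: spacer – large blue ring in the stack (363,166) vs the small loose blue ring (412,168): the crop shows the stack one is clearly larger → stack. Pad – grey (261,169) vs pink (208,159): grey chosen. Red wing nut sits on top of the stack at (367,159).

```bash
cat >> h.py <<'E'
def plan(x,y,z,yaw,start=None,n=None):
    "calls (final rows: dx,dy,dz,turn scaled, rows needed) to bring TCP to x,y,z with tool y at yaw deg"
    if start is None:
        o=get_obs(); M=R.from_rotvec(o['orientation']).as_matrix(); p=o['tcp_pos']; a=np.degrees(np.arctan2(M[1,1],M[0,1]))
    else: p,a=np.array(start[:3]),start[3]
    d=np.array([x,y,z])-p; da=(yaw-a+90)%180-90
    for n in range(1,9):
        out=[];ok=True
        for i in range(n):
            b=np.radians(a+da*i/n); s=d/n
            ty=np.array([np.cos(b),np.sin(b)]); tx=np.array([-ty[1],ty[0]])
            row=np.array([s[:2]@tx,s[:2]@ty,-s[2]])/.2; t=-da/n/90
            ok&=abs(row).max()<=1 and abs(t)<=.95
            out.append((np.r_[row,t].round(3).tolist(),int(np.ceil(max(np.linalg.norm(s)/.0417,abs(da)/n/7.16)))))
        if ok: break
    print('from',np.round(p,4),round(a,1)); [print(q) for q in out]
E
python3 - <<'E'
from h import *
plan(.642,-.142,.22,-25)
plan(.642,-.142,.22,0)
E
```

```text
from [0.1974 0.6455 0.2313] 73.0
([-0.655, -0.623, 0.011, -0.182], 5)
([-0.453, -0.783, 0.011, -0.182], 5)
([-0.213, -0.879, 0.011, -0.182], 5)
([0.043, -0.903, 0.011, -0.182], 5)
([0.297, -0.854, 0.011, -0.182], 5)
from [0.1974 0.6455 0.2313] 73.0
([-0.655, -0.623, 0.011, 0.162], 5)
([-0.791, -0.438, 0.011, 0.162], 5)
([-0.876, -0.224, 0.011, 0.162], 5)
([-0.904, 0.004, 0.011, 0.162], 5)
([-0.874, 0.232, 0.011, 0.162], 5)
```

Call:
play_rows(
  commands=[
    [[-1,-0.655,-0.623,0.011,0.162],[-1,-0.655,-0.623,0.011,0.162],[-1,-0.655,-0.623,0.011,0.162],[-1,-0.655,-0.623,0.011,0.162],[-1,-0.655,-0.623,0.011,0.162],[-1,-0.655,-0.623,0.011,0.162],[-1,-0.655,-0.623,0.011,0.162]],
  ],
)

```text
clock: 2.93
tcp_pos: [0.2868, 0.4878, 0.2296]
orientation: [-0.858, -3.022, -0.002]
contact_force: [0.3, 0.8, 0.1]
grip_width: 0.0857
gripper_force: 0.0
```

Call:
play_rows(
  commands=[
    [[-1,-0.791,-0.438,0.011,0.162],[-1,-0.791,-0.438,0.011,0.162],[-1,-0.791,-0.438,0.011,0.162],[-1,-0.791,-0.438,0.011,0.162],[-1,-0.791,-0.438,0.011,0.162],[-1,-0.791,-0.438,0.011,0.162],[-1,-0.791,-0.438,0.011,0.162]],
  ],
)

```text
clock: 3.52
tcp_pos: [0.375, 0.3319, 0.2272]
orientation: [-1.231, -2.89, -0.002]
contact_force: [0.2, 1.2, 0.2]
grip_width: 0.0854
gripper_force: 0.0
```

Call:
play_rows(
  commands=[
    [[-1,-0.876,-0.224,0.011,0.162],[-1,-0.876,-0.224,0.011,0.162],[-1,-0.876,-0.224,0.011,0.162],[-1,-0.876,-0.224,0.011,0.162],[-1,-0.876,-0.224,0.011,0.162],[-1,-0.876,-0.224,0.011,0.162],[-1,-0.876,-0.224,0.011,0.162]],
  ],
)

```text
clock: 4.1
tcp_pos: [0.4642, 0.1753, 0.2247]
orientation: [-1.586, -2.712, -0.001]
contact_force: [0.9, 0.4, -0.8]
grip_width: 0.0854
gripper_force: 0.0
```

Call:
play_rows(
  commands=[
    [[-1,-0.904,0.004,0.011,0.162],[-1,-0.904,0.004,0.011,0.162],[-1,-0.904,0.004,0.011,0.162],[-1,-0.904,0.004,0.011,0.162],[-1,-0.904,0.004,0.011,0.162],[-1,-0.904,0.004,0.011,0.162],[-1,-0.904,0.004,0.011,0.162]],
  ],
)

```text
clock: 4.68
tcp_pos: [0.5535, 0.0185, 0.222]
orientation: [-1.916, -2.489, -0.0]
contact_force: [-0.3, 1.0, 0.0]
grip_width: 0.0857
gripper_force: 0.0
```

Call:
play_rows(
  commands=[
    [[-1,-0.874,0.232,0.011,0.162],[-1,-0.874,0.232,0.011,0.162],[-1,-0.874,0.232,0.011,0.162],[-1,-0.874,0.232,0.011,0.162],[-1,-0.874,0.232,0.011,0.162],[-1,-0.874,0.232,0.011,0.162],[-1,-0.874,0.232,0.011,0.162],[-1,-0.874,0.232,0.011,0.162],[-1,-0.874,0.232,0.011,0.162]],
  ],
)

```text
clock: 5.43
tcp_pos: [0.6423, -0.1379, 0.22]
orientation: [-2.214, -2.227, -0.002]
contact_force: [-0.0, -0.1, -0.5]
grip_width: 0.0852
gripper_force: 0.0
```

Run:
```python
from h import *
p,o=shot('wrist','w1.png'); print(o['clock'],o['tcp_pos'],o['contact_force'],o['joints'])
for n,z in [('wingnut_mid',.08),('washer_mid',.056),('spacer_mid',.044),('bracket_mid',.03),('foot',.008)]:
    for d in viewer.trace(p,n)[:2]:
        m=d['pixels']; v,u=np.nonzero(m); pts=np.array([ray(p,a,b,z)[:2] for a,b in zip(u,v)])
        rc=cv2.minAreaRect(pts.astype(np.float32))
        print(n,round(d['score'],2),d['rect'],pts.mean(0).round(4),'rect',np.round(rc[0],4),np.round(rc[1],4),round(rc[2],1))
print([proj(p,[.642,-.142,z]) for z in (.008,.068)])
```

```text
5.4333 [ 0.64230974 -0.13786226  0.22003076] [-0.02591761 -0.1001741  -0.49783861] [-0.28839685  0.50922988  0.5805215   1.6420043  -0.30936759  1.08427292
  0.38623752]
washer_mid 0.62 [263.3, 191.2, 288.3, 205.7] [ 0.637  -0.1328] rect [ 0.6409 -0.1363] [0.0289 0.0217] 0.4
washer_mid 0.61 [243.9, 146.2, 314.8, 243.6] [ 0.6431 -0.132 ] rect [ 0.6416 -0.1367] [0.1033 0.0417] 66.0
spacer_mid 0.8 [256.3, 176.2, 298.5, 217.4] [ 0.6392 -0.1358] rect [ 0.6414 -0.1415] [0.0422 0.0431] 0.4
spacer_mid 0.6 [256.3, 280.5, 282.2, 303.2] [ 0.632  -0.2577] rect [ 0.6319 -0.2578] [0.0324 0.0271] 74.1
bracket_mid 0.66 [243.1, 143.7, 315.8, 243.3] [ 0.6435 -0.1369] rect [ 0.6413 -0.1423] [0.111 0.045] 65.8
foot 0.66 [225.8, 136.1, 332.6, 240.8] [ 0.641  -0.1368] rect [ 0.6428 -0.1397] [0.123  0.1289] 68.4
[(np.float64(277.5197402995328), np.float64(192.07391203578425)), (np.float64(277.5475223301427), np.float64(204.07677504612525))]
```

View pics/w1.png

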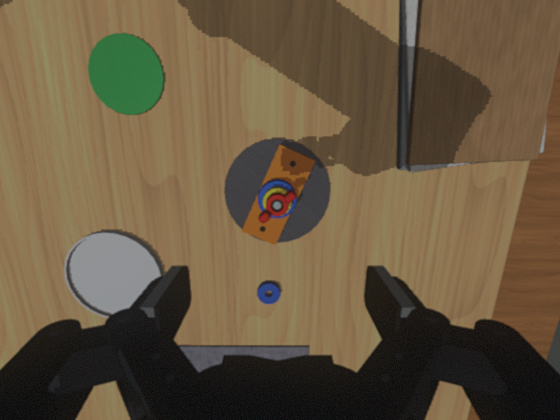

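```bash
cat >> h.py <<'E'
def hue(p,lo,hi,z,box=None,s=120,v=50):
    h=cv2.cvtColor(p['pixels'],cv2.COLOR_RGB2HSV); H=h[...,0].astype(int)
    m=((H>=lo)&(H<=hi) if lo<=hi else (H>=lo)|(H<=hi))&(h[...,1]>s)&(h[...,2]>v)
    b=np.zeros_like(m); x0,y0,x1,y1=box or (0,0,559,419); b[y0:y1,x0:x1]=1; m&=b
    n,l,st,_=cv2.connectedComponentsWithStats(m.astype(np.uint8)); i=1+np.argmax(st[1:,4]); vv,uu=np.nonzero(l==i)
    P=np.array([ray(p,a,c,z)[:2] for a,c in zip(uu,vv)]); rc=cv2.minAreaRect(P.astype(np.float32))
    w,V=np.linalg.eigh(np.cov(P.T)); 
    return dict(n=len(uu),uv=(uu.mean().round(1),vv.mean().round(1)),mean=P.mean(0).round(4),rc=(np.round(rc[0],4),np.round(rc[1],4),round(rc[2],1)),ang=round(float(np.degrees(np.arctan2(V[1,1],V[0,1]))),1))
E
python3 - <<'E'
from h import *
p,o=shot('wrist')
print(hue(p,174,4,.076,(240,170,310,235),150))
plan(.6415,-.142,.15,-47)
E
```

```text
{'n': 429, 'uv': (np.float64(276.8), np.float64(201.8)), 'mean': array([ 0.6413, -0.1411]), 'rc': (array([ 0.6401, -0.142 ]), array([0.043 , 0.0208]), 56.2), 'ang': -138.6}
from [ 0.6423 -0.1411  0.2204] 0.1
([-0.004, -0.004, 0.352, 0.524], 7)
```

Call:
play_rows(
  commands=[
    [[-1,-0.004,-0.004,0.35,0.52],[-1,-0.004,-0.004,0.35,0.52],[-1,-0.004,-0.004,0.35,0.52],[-1,-0.004,-0.004,0.35,0.52],[-1,-0.004,-0.004,0.35,0.52],[-1,-0.004,-0.004,0.35,0.52],[-1,-0.004,-0.004,0.35,0.52],[-1,-0.004,-0.004,0.35,0.52],[-1,-0.004,-0.004,0.35,0.52],[-1,-0.004,-0.004,0.35,0.52]],
  ],
)

```text
clock: 6.62
tcp_pos: [0.6416, -0.1423, 0.1503]
orientation: [-2.919, -1.162, -0.0]
contact_force: [0.0, 0.3, -0.0]
grip_width: 0.0854
gripper_force: 0.0
```

Run:
```python
from h import *
p,o=shot('wrist'); print(o['tcp_pos'])
u,v=map(int,proj(p,[.6415,-.142,.068])); print(u,v)
b=(u-60,v-60,u+60,v+60)
for a in [(174,4,.076,b,150),(22,35,.056,b,120),(100,125,.044,b,120)]: print(hue(p,*a))
c=p['pixels'][max(v-100,0):v+100,u-130:u+130]
cv2.imwrite('pics/w2.png',cv2.cvtColor(cv2.resize(c,None,fx=3,fy=3,interpolation=cv2.INTER_CUBIC),cv2.COLOR_RGB2BGR)); print(max(v-100,0),u-130)
```

```text
[ 0.6415683  -0.14231685  0.15032473]
275 220
{'n': 701, 'uv': (np.float64(276.3), np.float64(221.8)), 'mean': array([ 0.6424, -0.1416]), 'rc': (array([ 0.6412, -0.1425]), array([0.0455, 0.0201]), 44.1), 'ang': -140.4}
{'n': 130, 'uv': (np.float64(263.9), np.float64(209.4)), 'mean': array([ 0.6386, -0.1309]), 'rc': (array([ 0.637 , -0.1318]), array([0.0246, 0.0071]), 21.5), 'ang': -159.2}
{'n': 554, 'uv': (np.float64(275.9), np.float64(204.1)), 'mean': array([ 0.6465, -0.1372]), 'rc': (array([ 0.6427, -0.1411]), array([0.0394, 0.0421]), 40.9), 'ang': 136.2}
120 145
```

View pics/w2.png

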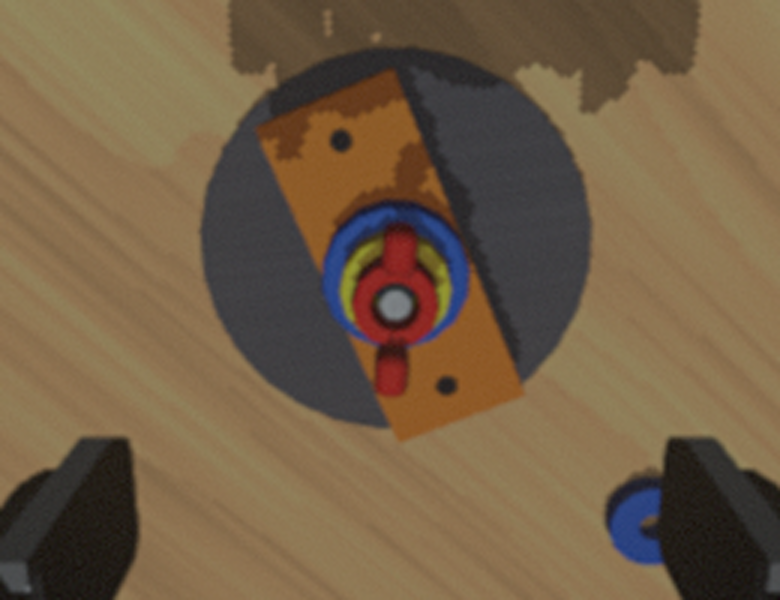

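Wing nut axis and stud centred at (395,305) in crop; wings are about 3° off the image vertical. Descend and grip.

Call:
play_rows(
  commands=[
    [[-1,0,0.003,0.3,0.025],[-1,0,0.003,0.46,0.025],[-1,0,0.003,0.46,0.025],[-1,0,0.003,0.46,0.025],[1,0,0.003,0.46,0.025],[1,0,0.003,0.46,0.025],[1,0,0.003,0.46,0.025],[1,0,0.003,0.46,0.025],[1,0,0.003,0.46,0.025],[1,0,0.003,0.46,0.025],[1,0,0.003,0.46,0.025],[1,0,0.003,0.46,0.025]],
  ],
  grip_force=25,
)

```text
clock: 7.67
tcp_pos: [0.6427, -0.1429, 0.0596]
orientation: [2.942, 1.101, 0.003]
contact_force: [-1.1, 0.4, 7.5]
grip_width: 0.0221
gripper_force: 25.9
```

Call:
play_rows(
  commands=[
    [[1,0,0,0,0],[1,0,0,0,0],[1,0,0,0,0],[1,0,0,0,0]],
  ],
)

```text
clock: 8.0
tcp_pos: [0.6427, -0.1429, 0.0596]
orientation: [2.942, 1.101, 0.003]
contact_force: [-1.2, 1.8, 7.9]
grip_width: 0.022
gripper_force: 25.9
```

Run:
```python
from h import *
p,o=shot('wrist'); print(o['tcp_pos'],o['grip_width'],o['gripper_force'],o['contact_force'])
p,o=shot('scene')
c=p['pixels'][255:365,190:330]
cv2.imwrite('pics/s2.png',cv2.cvtColor(cv2.resize(c,None,fx=5,fy=5,interpolation=cv2.INTER_CUBIC),cv2.COLOR_RGB2BGR))
```

```text
[ 0.64271534 -0.1428834   0.05958651] 0.02196089046204378 25.892452653497458 [-1.17073298  1.82745776  7.90076871]
```

View pics/s2.png

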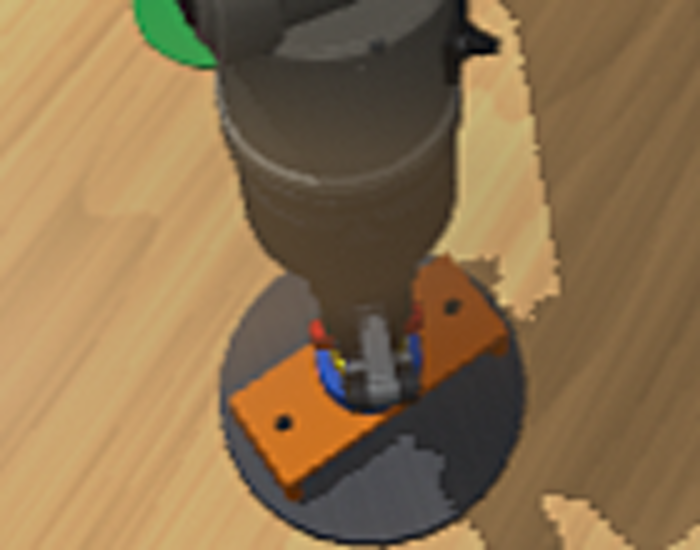

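Call:
play_rows(
  commands=[
    [[1,0,0,-0.1,0],[1,0,0,-0.2,0],[1,0,0,-0.3,0],[1,0,0,-0.3,0],[1,0,0,-0.3,0],[1,0,0,-0.3,0]],
  ],
)

```text
clock: 8.6
tcp_pos: [0.6416, -0.1423, 0.1178]
orientation: [-2.941, -1.102, 0.001]
contact_force: [-0.3, 0.0, 0.8]
grip_width: 0.022
gripper_force: 25.2
```

Run:
```python
from h import *
p,o=shot('wrist'); print(o['tcp_pos'],o['grip_width'],o['gripper_force'],o['contact_force'])
a=p['pixels'][200:420,80:480]
p,o=shot('scene'); b=p['pixels'][235:365,165:345]
cv2.imwrite('pics/s3.png',cv2.cvtColor(np.hstack([cv2.resize(a,(400,220)),cv2.resize(b,(305,220),interpolation=cv2.INTER_CUBIC)]),cv2.COLOR_RGB2BGR))
plan(.426,-.259,.1,-70)
```

```text
[ 0.6416181  -0.14234563  0.11779285] 0.02201744957681419 25.214873487129807 [-0.26315439  0.0427141   0.78298342]
from [ 0.6412 -0.1424  0.1172] -48.9
([-0.597, -0.134, 0.043, 0.117], 3)
([-0.612, -0.022, 0.043, 0.117], 3)
```

View pics/s3.png

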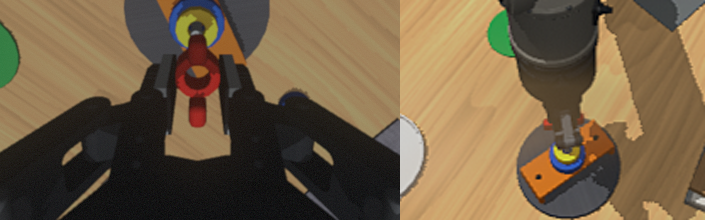

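Wing nut is off, washer and spacer stayed on the stud. To the dish.

Call:
play_rows(
  commands=[
    [[1,-0.597,-0.134,0.04,0.117],[1,-0.597,-0.134,0.04,0.117],[1,-0.597,-0.134,0.04,0.117],[1,-0.597,-0.134,0.04,0.117],[1,-0.597,-0.134,0.04,0.117]],
  ],
)

```text
clock: 9.12
tcp_pos: [0.5314, -0.2023, 0.1096]
orientation: [-3.032, -0.82, 0.003]
contact_force: [0.4, 0.6, 1.4]
grip_width: 0.0221
gripper_force: 25.2
```

Call:
play_rows(
  commands=[
    [[1,-0.612,-0.022,0.04,0.117],[1,-0.612,-0.022,0.04,0.117],[1,-0.612,-0.022,0.04,0.117],[1,-0.612,-0.022,0.04,0.117],[1,-0.612,-0.022,0.04,0.117],[1,-0.612,-0.022,0.04,0.117],[1,-0.612,-0.022,0.04,0.117],[1,-0.612,-0.022,0.04,0.117]],
  ],
)

```text
clock: 9.78
tcp_pos: [0.4284, -0.2585, 0.1022]
orientation: [3.093, 0.55, 0.001]
contact_force: [0.4, 0.4, 0.3]
grip_width: 0.022
gripper_force: 25.2
```

Run:
```python
from h import *
o=get_obs(); print(o['tcp_pos'],o['grip_width'],o['joints'])
plan(.426,-.259,.0095,-70)
```

```text
[ 0.42839206 -0.25853888  0.10221699] 0.022032752696675952 [-0.25294315  0.50704291  0.86510014  2.12190772 -0.56782702  0.75776614
 -0.23998811]
from [ 0.4284 -0.2585  0.1022] -69.8
([-0.012, -0.002, 0.464, 0.002], 3)
```

Call:
play_rows(
  commands=[
    [[1,-0.01,0,0.2,0],[1,-0.01,0,0.35,0],[1,-0.01,0,0.42,0],[1,-0.01,0,0.455,0],[1,-0.01,0,0.465,0],[1,-0.01,0,0.465,0],[1,-0.01,0,0.465,0]],
  ],
)

```text
clock: 10.37
tcp_pos: [0.4257, -0.2604, 0.0101]
orientation: [3.093, 0.546, 0.002]
contact_force: [0.7, -0.3, -0.3]
grip_width: 0.0217
gripper_force: 25.2
```

Run:
```python
from h import *
o=get_obs(); print(o['tcp_pos'],o['grip_width'],o['contact_force'])
```

```text
[ 0.42568068 -0.26037675  0.01009712] 0.021710399061709053 [ 0.74893606 -0.27731451 -0.28427109]
```

Call:
play_rows(
  commands=[
    [[1,0,0,0.006,0],[1,0,0,0.01,0],[1,0,0,0.01,0],[0.2,0,0,0.01,0],[0.2,0,0,0.01,0],[0.2,0,0,0.01,0],[0.2,0,0,0.01,0],[0.2,0,0,-0.2,0],[0.2,0,0,-0.4,0],[0.2,0,0,-0.5,0],[-0.5,0,0,-0.5,0],[-0.5,0,0,-0.5,0]],
  ],
)

```text
clock: 11.37
tcp_pos: [0.4256, -0.2601, 0.1102]
orientation: [3.093, 0.546, 0.004]
contact_force: [-0.8, 1.6, 0.0]
grip_width: 0.0572
gripper_force: 0.0
```

Run:
```python
from h import *
p,o=shot('wrist'); print(o['tcp_pos'],o['grip_width'],o['contact_force'])
a=p['pixels'][100:420,80:480]
p,o=shot('scene'); b=p['pixels'][235:365,90:270]
cv2.imwrite('pics/s4.png',cv2.cvtColor(np.hstack([a,cv2.resize(b,(400,320),interpolation=cv2.INTER_CUBIC)]),cv2.COLOR_RGB2BGR))
plan(.6415,-.142,.13,-24)
```

```text
[ 0.42556315 -0.26005605  0.11019667] 0.057207962522575304 [-0.82468695  1.59131451  0.00680129]
from [ 0.4244 -0.2594  0.1086] -70.0
([0.61, -0.09, -0.053, -0.256], 4)
([0.597, 0.156, -0.053, -0.256], 4)
```

View pics/s4.png

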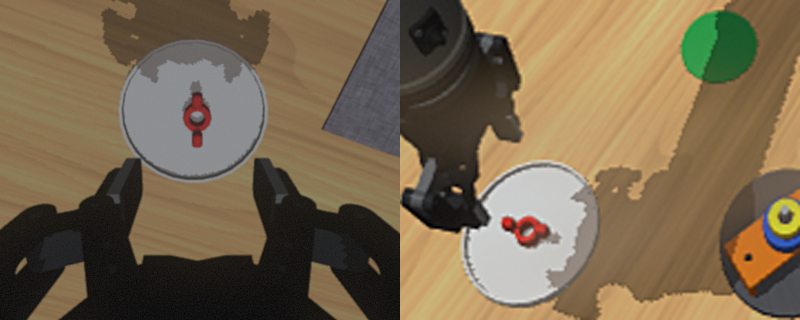

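The wing nut stands upright in the dish centre. Next, the washer.

Call:
play_rows(
  commands=[
    [[-1,0.61,-0.09,-0.05,-0.256],[-1,0.61,-0.09,-0.05,-0.256],[-1,0.61,-0.09,-0.05,-0.256],[-1,0.61,-0.09,-0.05,-0.256],[-1,0.61,-0.09,-0.05,-0.256],[-1,0.61,-0.09,-0.05,-0.256]],
  ],
)

```text
clock: 11.97
tcp_pos: [0.5319, -0.2015, 0.1179]
orientation: [-2.922, -1.149, 0.004]
contact_force: [-0.8, -0.1, 0.0]
grip_width: 0.0854
gripper_force: 0.0
```

Call:
play_rows(
  commands=[
    [[-1,0.597,0.156,-0.05,-0.256],[-1,0.597,0.156,-0.05,-0.256],[-1,0.597,0.156,-0.05,-0.256],[-1,0.597,0.156,-0.05,-0.256],[-1,0.597,0.156,-0.05,-0.256],[-1,0.597,0.156,-0.05,-0.256],[-1,0.597,0.156,-0.05,-0.256],[-1,0.597,0.156,-0.05,-0.256],[-1,0.597,0.156,-0.05,-0.256]],
  ],
)

```text
clock: 12.72
tcp_pos: [0.6407, -0.1438, 0.1292]
orientation: [-2.636, -1.709, 0.001]
contact_force: [0.5, -1.1, -0.0]
grip_width: 0.0857
gripper_force: 0.0
```

Run:
```python
from h import *
p,o=shot('wrist'); print(o['tcp_pos'])
u,v=map(int,proj(p,[.6415,-.142,.056]));b=(u-60,v-60,u+60,v+60)
for a in [(22,35,.056,b,120),(100,125,.044,b,120),(6,18,.03,(u-110,v-110,u+110,v+110),130)]: print(hue(p,*a))
plan(.6415,-.142,.049,-24)
```

```text
[ 0.64069091 -0.14384842  0.12922475]
{'n': 1004, 'uv': (np.float64(277.1), np.float64(219.9)), 'mean': array([ 0.6419, -0.1412]), 'rc': (array([ 0.6418, -0.142 ]), array([0.0314, 0.0299]), 64.9), 'ang': 58.4}
{'n': 697, 'uv': (np.float64(277.0), np.float64(207.0)), 'mean': array([ 0.6446, -0.1349]), 'rc': (array([ 0.642 , -0.1412]), array([0.0402, 0.0422]), 64.5), 'ang': 154.9}
{'n': 2580, 'uv': (np.float64(277.2), np.float64(170.0)), 'mean': array([ 0.656 , -0.1098]), 'rc': (array([ 0.6536, -0.1152]), array([0.0504, 0.0446]), 66.0), 'ang': 154.0}
from [ 0.641  -0.1435  0.1293] -24.1
([0.008, -0.001, 0.401, -0.001], 2)
```

Call:
play_rows(
  commands=[
    [[-1,0.008,0,0.2,0],[-1,0.008,0,0.38,0],[-1,0.008,0,0.4,0],[-1,0.008,0,0.4,0],[1,0.008,0,0.4,0],[1,0.008,0,0.4,0],[1,0.008,0,0.4,0],[1,0.008,0,0.4,0],[1,0.008,0,0.4,0],[1,0.008,0,0.4,0],[1,0.008,0,0.4,0],[1,0.008,0,0.4,0]],
  ],
)

```text
clock: 13.77
tcp_pos: [0.6434, -0.1415, 0.051]
orientation: [2.633, 1.712, 0.003]
contact_force: [-2.1, 1.3, 6.8]
grip_width: 0.0299
gripper_force: 24.1
```

Call:
play_rows(
  commands=[
    [[1,0,0,-0.1,0],[1,0,0,-0.2,0],[1,0,0,-0.3,0],[1,0,0,-0.3,0],[1,0,0,-0.3,0],[1,0,0,-0.3,0]],
  ],
)

```text
clock: 14.27
tcp_pos: [0.6422, -0.1409, 0.109]
orientation: [-2.633, -1.712, 0.0]
contact_force: [-1.1, 0.8, -1.2]
grip_width: 0.0302
gripper_force: 24.7
```

Run:
```python
from h import *
p,o=shot('wrist'); print(o['tcp_pos'],o['grip_width'],o['contact_force'])
u,v=map(int,proj(p,o['tcp_pos']));b=(u-60,v-60,u+60,v+60); print(u,v)
for a in [(22,35,o['tcp_pos'][2]+.005,b,120),(100,125,.044,None,120)]: print(hue(p,*a))
plan(.4735,-.012,.08,-24)
```

```text
[ 0.64218808 -0.14093126  0.10902671] 0.030200442143627954 [-1.08571115  0.75354425 -1.21393703]
277 266
{'n': 2576, 'uv': (np.float64(277.2), np.float64(271.1)), 'mean': array([ 0.6421, -0.1414]), 'rc': (array([ 0.6423, -0.1412]), array([0.0341, 0.0307]), 66.1), 'ang': 65.7}
{'n': 1776, 'uv': (np.float64(276.8), np.float64(222.5)), 'mean': array([ 0.6434, -0.1377]), 'rc': (array([ 0.6432, -0.1384]), array([0.0358, 0.0432]), 66.1), 'ang': 156.7}
from [ 0.6419 -0.1409  0.1085] -23.9
([0.124, -0.515, 0.071, 0.0], 3)
([0.123, -0.516, 0.071, 0.0], 3)
```

Call:
play_rows(
  commands=[
    [[1,0.245,-0.95,0.1,0],[1,0.245,-0.95,0.1,0],[1,0.245,-0.95,0.1,0],[1,0.245,-0.95,0.1,0],[1,0.245,-0.95,0.1,0],[1,0.245,-0.95,0.1,0],[1,0.245,-0.95,0.1,0],[1,0.245,-0.95,0.1,0],[1,0.245,-0.95,0.1,0]],
  ],
)

```text
clock: 15.07
tcp_pos: [0.49, -0.0203, 0.0895]
orientation: [2.634, 1.71, 0.001]
contact_force: [0.6, 0.1, -0.6]
grip_width: 0.03
gripper_force: 24.8
```

Run:
```python
from h import *
p,o=shot('wrist'); print(o['tcp_pos'],o['grip_width'])
print(hue(p,45,75,.004,None,120,40))
p,_=shot('top'); print(hue(p,45,75,.004,None,120,40))
plan(.4735,-.012,.012,-24)
```

```text
[ 0.48999733 -0.02030786  0.08945501] 0.029987130440046066
{'n': 6892, 'uv': (np.float64(250.8), np.float64(211.0)), 'mean': array([ 0.4733, -0.0061]), 'rc': (array([ 0.473 , -0.0067]), array([0.0729, 0.0817]), 85.0), 'ang': 173.6}
{'n': 96, 'uv': (np.float64(309.1), np.float64(226.6)), 'mean': array([0.4703, 0.0168]), 'rc': (array([0.4699, 0.0188]), array([0.0223, 0.0477]), 72.7), 'ang': 172.4}
from [ 0.4898 -0.0205  0.0894] -24.0
([0.006, -0.092, 0.387, -0.0], 2)
```

Call:
play_rows(
  commands=[
    [[1,0.006,-0.092,0.15,0],[1,0.006,-0.092,0.3,0],[1,0.006,-0.092,0.37,0],[1,0.006,-0.092,0.385,0],[1,0.006,-0.092,0.388,0],[1,0.006,-0.092,0.388,0],[1,0.006,-0.092,0.388,0],[1,0.006,-0.092,0.388,0]],
  ],
)

```text
clock: 15.83
tcp_pos: [0.4732, -0.0113, 0.012]
orientation: [2.634, 1.711, 0.001]
contact_force: [-0.8, 0.8, -0.7]
grip_width: 0.0299
gripper_force: 24.9
```

Call:
play_rows(
  commands=[
    [[1,0,0,0.004,0],[1,0,0,0.006,0],[1,0,0,0.006,0],[0,0,0,0.006,0],[0,0,0,0.006,0],[0,0,0,0.006,0],[0,0,0,0.006,0],[0,0,0,-0.2,0],[0,0,0,-0.4,0],[0,0,0,-0.5,0],[-0.5,0,0,-0.5,0],[-0.5,0,0,-0.5,0]],
  ],
)

```text
clock: 16.83
tcp_pos: [0.4731, -0.0104, 0.1126]
orientation: [2.633, 1.713, 0.004]
contact_force: [-0.9, 0.4, -1.8]
grip_width: 0.0637
gripper_force: 0.0
```

Run:
```python
from h import *
p,o=shot('wrist','w5.png'); print(o['tcp_pos'],o['contact_force'])
print(hue(p,45,75,.004,None,120,40)); print(hue(p,22,35,.016,None,150,80))
plan(.6418,-.142,.12,-24)
```

```text
[ 0.47311268 -0.01040369  0.11258121] [-0.88577262  0.39669502 -1.79704151]
{'n': 5140, 'uv': (np.float64(276.6), np.float64(209.9)), 'mean': array([ 0.4733, -0.0095]), 'rc': (array([ 0.4725, -0.0111]), array([0.0798, 0.0808]), 66.1), 'ang': 170.5}
{'n': 826, 'uv': (np.float64(277.0), np.float64(217.5)), 'mean': array([ 0.4724, -0.0123]), 'rc': (array([ 0.4721, -0.0129]), array([0.0301, 0.0305]), 66.1), 'ang': 131.4}
from [ 0.4722 -0.0104  0.1116] -23.9
([-0.129, 0.521, -0.021, 0.001], 3)
([-0.129, 0.521, -0.021, 0.001], 3)
```

View pics/w5.png

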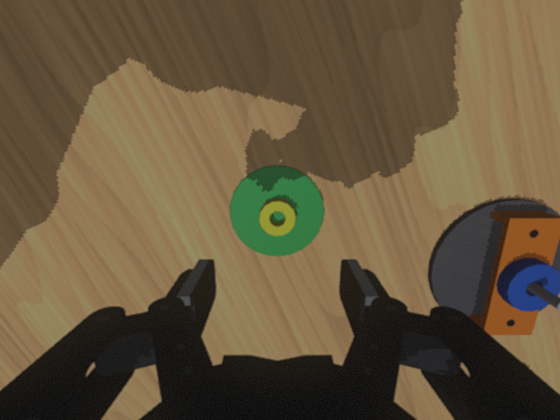

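Washer (278,218) sits centred on the coaster (277,211), within about 2 mm. Next the spacer.

Call:
play_rows(
  commands=[
    [[-1,-0.129,0.521,-0.02,0],[-1,-0.129,0.521,-0.02,0],[-1,-0.129,0.521,-0.02,0],[-1,-0.129,0.521,-0.02,0],[-1,-0.129,0.521,-0.02,0]],
  ],
)

```text
clock: 17.3
tcp_pos: [0.5567, -0.078, 0.114]
orientation: [-2.635, -1.71, 0.004]
contact_force: [-0.4, 1.1, -0.8]
grip_width: 0.0855
gripper_force: 0.0
```

Call:
play_rows(
  commands=[
    [[-1,-0.129,0.521,-0.02,0],[-1,-0.129,0.521,-0.02,0],[-1,-0.129,0.521,-0.02,0],[-1,-0.129,0.521,-0.02,0],[-1,-0.129,0.521,-0.02,0],[-1,-0.129,0.521,-0.02,0],[-1,-0.129,0.521,-0.02,0]],
  ],
)

```text
clock: 17.88
tcp_pos: [0.6404, -0.1408, 0.1187]
orientation: [-2.631, -1.712, 0.002]
contact_force: [0.3, 0.9, -0.9]
grip_width: 0.0854
gripper_force: 0.0
```

Run:
```python
from h import *
p,o=shot('wrist'); print(o['tcp_pos'])
u,v=map(int,proj(p,[.6415,-.142,.044]));b=(u-60,v-60,u+60,v+60)
for a in [(100,125,.044,b,120),(6,18,.03,(u-110,v-130,u+110,v+130),130)]: print(hue(p,*a))
plan(.6418,-.1418,.036,-24)
```

```text
[ 0.64035597 -0.14079267  0.11871847]
{'n': 1981, 'uv': (np.float64(279.4), np.float64(222.4)), 'mean': array([ 0.6419, -0.1411]), 'rc': (array([ 0.6416, -0.1419]), array([0.042 , 0.0423]), 18.8), 'ang': 157.7}
{'n': 2770, 'uv': (np.float64(279.7), np.float64(174.9)), 'mean': array([ 0.6562, -0.1095]), 'rc': (array([ 0.6538, -0.1148]), array([0.0503, 0.0444]), 66.2), 'ang': 151.1}
from [ 0.6407 -0.1409  0.1191] -23.9
([-0.002, 0.007, 0.415, 0.002], 2)
```

Call:
play_rows(
  commands=[
    [[-1,-0.002,0.007,0.2,0],[-1,-0.002,0.007,0.38,0],[-1,-0.002,0.007,0.42,0],[-1,-0.002,0.007,0.42,0],[1,-0.002,0.007,0.42,0],[1,-0.002,0.007,0.42,0],[1,-0.002,0.007,0.42,0],[1,-0.002,0.007,0.42,0],[1,-0.002,0.007,0.42,0],[1,-0.002,0.007,0.42,0],[1,-0.002,0.007,0.42,0],[1,-0.002,0.007,0.42,0]],
  ],
)

```text
clock: 18.93
tcp_pos: [0.6438, -0.1436, 0.0381]
orientation: [2.633, 1.712, 0.003]
contact_force: [-3.7, 1.1, 9.5]
grip_width: 0.0422
gripper_force: 24.0
```

Call:
play_rows(
  commands=[
    [[1,0,0,-0.1,0],[1,0,0,-0.2,0],[1,0,0,-0.35,0],[1,0,0,-0.35,0],[1,0,0,-0.35,0],[1,0,0,-0.35,0]],
  ],
)

```text
clock: 19.43
tcp_pos: [0.6431, -0.1432, 0.1061]
orientation: [2.634, 1.713, 0.001]
contact_force: [0.2, 0.2, -1.7]
grip_width: 0.0418
gripper_force: 25.5
```

Run:
```python
from h import *
p,o=shot('wrist'); print(o['tcp_pos'],o['grip_width'],o['contact_force'])
u,v=map(int,proj(p,o['tcp_pos']));b=(u-80,v-80,u+80,v+80)
for a in [(100,125,o['tcp_pos'][2]+.008,b,120),(6,18,.03,(u-130,v-210,u+130,419),130)]: print(hue(p,*a))
plan(.64,.148,.085,-16)
```

```text
[ 0.64310562 -0.14321369  0.1060979 ] 0.04180266596022057 [ 0.21667459  0.18802737 -1.71430171]
{'n': 4756, 'uv': (np.float64(277.5), np.float64(268.3)), 'mean': array([ 0.6443, -0.141 ]), 'rc': (array([ 0.644 , -0.1411]), array([0.044 , 0.0413]), 68.4), 'ang': 52.1}
{'n': 4430, 'uv': (np.float64(274.4), np.float64(187.9)), 'mean': array([ 0.6523, -0.1178]), 'rc': (array([ 0.6504, -0.1223]), array([0.0664, 0.0443]), 66.3), 'ang': 63.1}
from [ 0.6426 -0.1431  0.1053] -23.9
([0.662, -0.301, 0.051, -0.044], 4)
([0.682, -0.255, 0.051, -0.044], 4)
```

Call:
play_rows(
  commands=[
    [[1,0.662,-0.301,0.04,-0.044],[1,0.662,-0.301,0.04,-0.044],[1,0.662,-0.301,0.04,-0.044],[1,0.662,-0.301,0.04,-0.044],[1,0.662,-0.301,0.04,-0.044],[1,0.662,-0.301,0.04,-0.044],[1,0.662,-0.301,0.04,-0.044]],
  ],
)

```text
clock: 20.07
tcp_pos: [0.6411, 0.0007, 0.0971]
orientation: [2.574, 1.801, -0.003]
contact_force: [0.6, -0.9, -0.8]
grip_width: 0.042
gripper_force: 25.5
```

Call:
play_rows(
  commands=[
    [[1,0.682,-0.255,0.04,-0.044],[1,0.682,-0.255,0.04,-0.044],[1,0.682,-0.255,0.04,-0.044],[1,0.682,-0.255,0.04,-0.044],[1,0.682,-0.255,0.04,-0.044],[1,0.682,-0.255,0.04,-0.044],[1,0.682,-0.255,0.04,-0.044],[1,0.682,-0.255,0.04,-0.044],[1,0.682,-0.255,0.04,-0.044]],
  ],
)

```text
clock: 20.82
tcp_pos: [0.6408, 0.1447, 0.0899]
orientation: [2.512, 1.885, -0.0]
contact_force: [0.7, 1.3, 0.2]
grip_width: 0.0421
gripper_force: 25.5
```

Run:
```python
from h import *
p,o=shot('wrist','w6.png'); print(o['tcp_pos'],o['grip_width'])
plan(.64,.148,.0135,-16)
```

```text
[0.6407599  0.14472511 0.08994714] 0.0421305869128571
from [0.6407 0.1453 0.0899] -16.2
([0.012, -0.007, 0.382, -0.002], 2)
```

Call:
play_rows(
  commands=[
    [[1,0.013,-0.007,0.15,0],[1,0.013,-0.007,0.3,0],[1,0.013,-0.007,0.36,0],[1,0.013,-0.007,0.38,0],[1,0.013,-0.007,0.382,0],[1,0.013,-0.007,0.382,0],[1,0.013,-0.007,0.382,0],[1,0.013,-0.007,0.382,0]],
  ],
)

```text
clock: 21.53
tcp_pos: [0.6405, 0.1503, 0.0142]
orientation: [2.509, 1.889, 0.002]
contact_force: [0.1, 0.0, -0.5]
grip_width: 0.0421
gripper_force: 25.6
```

Call:
play_rows(
  commands=[
    [[1,-0.006,0,0.004,0],[1,-0.006,0,0.009,0],[1,-0.006,0,0.009,0],[-0.4,-0.006,0,0.009,0],[-0.4,-0.006,0,0.009,0],[-0.4,-0.006,0,0.009,0],[-0.4,-0.006,0,0.009,0],[-0.4,-0.006,0,-0.2,0],[-0.4,-0.006,0,-0.4,0],[-1,-0.006,0,-0.5,0],[-1,-0.006,0,-0.5,0],[-1,-0.006,0,-0.5,0]],
  ],
)

```text
clock: 22.53
tcp_pos: [0.6402, 0.1496, 0.1146]
orientation: [2.509, 1.89, 0.004]
contact_force: [0.0, -0.2, -1.2]
grip_width: 0.0854
gripper_force: 0.0
```

Run:
```python
from h import *
p,o=shot('wrist','w7.png'); print(o['tcp_pos'],o['contact_force'])
print(hue(p,100,125,.018,(150,100,400,300),120))
for d in viewer.trace(p,'pad')[:2]:
    v,u=np.nonzero(d['pixels']); P=np.array([ray(p,a,b,.004)[:2] for a,b in zip(u,v)]); print(d['score'],d['rect'],cv2.minAreaRect(P.astype(np.float32)))
plan(.6418,-.142,.12,-24)
```

```text
[0.64024365 0.14959832 0.11462839] [ 0.03611413 -0.16173195 -1.20025848]
{'n': 1798, 'uv': (np.float64(276.7), np.float64(214.9)), 'mean': array([0.6399, 0.1498]), 'rc': (array([0.64  , 0.1493]), array([0.0423, 0.0423]), 74.0), 'ang': 71.4}
0.61 [208.5, 0.7, 322.3, 71.6] ((0.6695180535316467, 0.2852444052696228), (0.04871824383735657, 0.08031223714351654), 76.55513000488281)
0.56 [229.5, 167.6, 325.2, 254.9] ((0.638613224029541, 0.14852921664714813), (0.08066325634717941, 0.08061765134334564), 74.71074676513672)
from [0.6385 0.1495 0.1122] -16.0
([-0.698, 0.209, -0.019, 0.044], 4)
([-0.682, 0.257, -0.019, 0.044], 4)
```

View pics/w7.png

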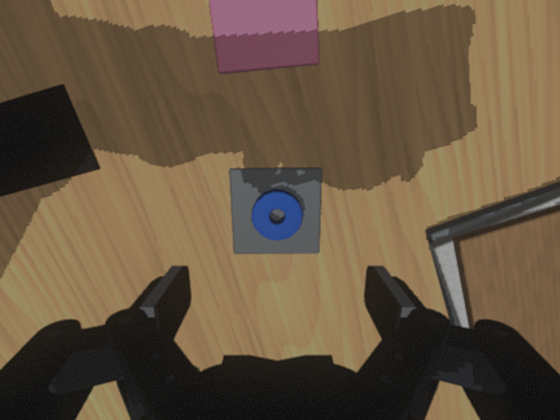

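Spacer (277,215) is centred on the grey pad (276,211). Now the bracket.

Call:
play_rows(
  commands=[
    [[-1,-0.698,0.209,-0.02,0.044],[-1,-0.698,0.209,-0.02,0.044],[-1,-0.698,0.209,-0.02,0.044],[-1,-0.698,0.209,-0.02,0.044],[-1,-0.698,0.209,-0.02,0.044],[-1,-0.698,0.209,-0.02,0.044]],
  ],
)

```text
clock: 23.13
tcp_pos: [0.64, 0.0015, 0.1159]
orientation: [-2.576, -1.797, 0.004]
contact_force: [0.1, 0.4, 0.0]
grip_width: 0.0856
gripper_force: 0.0
```

Call:
play_rows(
  commands=[
    [[-1,-0.682,0.257,-0.02,0.044],[-1,-0.682,0.257,-0.02,0.044],[-1,-0.682,0.257,-0.02,0.044],[-1,-0.682,0.257,-0.02,0.044],[-1,-0.682,0.257,-0.02,0.044],[-1,-0.682,0.257,-0.02,0.044],[-1,-0.682,0.257,-0.02,0.044],[-1,-0.682,0.257,-0.02,0.044],[-1,-0.682,0.257,-0.02,0.044]],
  ],
)

```text
clock: 23.88
tcp_pos: [0.6431, -0.1395, 0.1207]
orientation: [-2.63, -1.716, -0.0]
contact_force: [-0.9, -0.0, 1.0]
grip_width: 0.0857
gripper_force: 0.0
```

Run:
```python
from h import *
p,o=shot('wrist'); print(o['tcp_pos'])
u,v=map(int,proj(p,[.6415,-.142,.03]))
print(hue(p,5,19,.03,(u-130,v-130,u+130,v+130),110,30))
plan(.6418,-.142,.015,-24)
```

```text
[ 0.64314838 -0.13947306  0.12069144]
{'n': 6699, 'uv': (np.float64(276.8), np.float64(215.7)), 'mean': array([ 0.6428, -0.1394]), 'rc': (array([ 0.6413, -0.1431]), array([0.1135, 0.0457]), 66.3), 'ang': 66.1}
from [ 0.643  -0.14    0.1208] -23.8
([-0.012, -0.002, 0.529, 0.002], 3)
```

Call:
play_rows(
  commands=[
    [[-1,-0.012,0,0.2,0.001],[-1,-0.012,0,0.38,0.001],[-1,-0.012,0,0.5,0.001],[-1,-0.012,0,0.53,0.001],[-1,-0.012,0,0.53,0.001],[1,-0.012,0,0.53,0.001],[1,-0.012,0,0.53,0.001],[1,-0.012,0,0.53,0.001],[1,-0.012,0,0.53,0.001],[1,-0.012,0,0.53,0.001],[1,-0.012,0,0.53,0.001],[1,-0.012,0,0.53,0.001]],
  ],
  grip_force=45,
)

```text
clock: 24.93
tcp_pos: [0.6429, -0.1445, 0.0173]
orientation: [2.634, 1.71, 0.004]
contact_force: [-1.6, -0.2, 6.8]
grip_width: 0.0426
gripper_force: 45.1
```

Call:
play_rows(
  commands=[
    [[1,0,0,0,0],[1,0,0,0,0]],
  ],
)

```text
clock: 25.1
tcp_pos: [0.6429, -0.1445, 0.0174]
orientation: [2.634, 1.71, 0.004]
contact_force: [-2.1, 1.0, 7.4]
grip_width: 0.0428
gripper_force: 45.1
```

Call:
play_rows(
  commands=[
    [[1,0,0,-0.1,0],[1,0,0,-0.2,0],[1,0,0,-0.3,0],[1,0,0,-0.43,0],[1,0,0,-0.43,0],[1,0,0,-0.43,0],[1,0,0,-0.43,0]],
  ],
)

```text
clock: 25.68
tcp_pos: [0.6415, -0.1439, 0.1011]
orientation: [-2.634, -1.71, -0.0]
contact_force: [0.1, -0.0, -2.5]
grip_width: 0.0427
gripper_force: 46.9
```

Run:
```python
from h import *
p,o=shot('wrist','w8.png'); print(o['tcp_pos'],o['grip_width'],o['contact_force'],o['moment'])
z=o['tcp_pos'][2]+.016
print(hue(p,5,19,z,(100,50,460,419),110,30))
print('A');plan(.6418,.10,.105,-10); print('B');plan(.432,.262,.105,0,(.6418,.10,.105,-10))
```

```text
[ 0.64150093 -0.14389476  0.10107856] 0.04272705477993116 [ 0.14841974 -0.01541442 -2.52478912] [ 0.01191397  0.00165923 -0.02621783]
{'n': 18038, 'uv': (np.float64(277.0), np.float64(255.3)), 'mean': array([ 0.6462, -0.1332]), 'rc': (array([ 0.6438, -0.1387]), array([0.1049, 0.0514]), 66.8), 'ang': 65.8}
A
from [ 0.6411 -0.1438  0.1004] -24.0
([0.557, -0.246, -0.012, -0.078], 3)
([0.583, -0.177, -0.012, -0.078], 3)
B
from [0.6418 0.1    0.105 ] -10
([0.308, -0.587, -0.0, -0.056], 4)
([0.358, -0.558, -0.0, -0.056], 4)
```

View pics/w8.png

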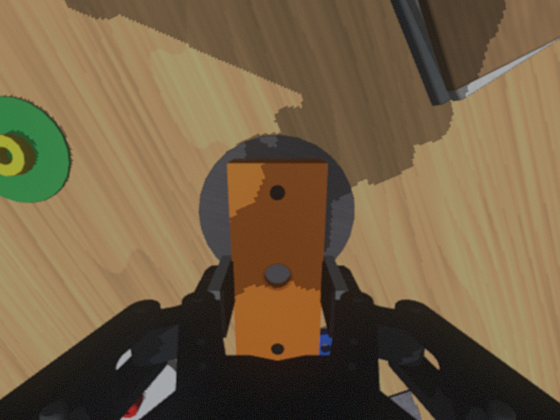

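The long side of the mat runs along world x (top picture: 27 px wide, 52 px tall), so the tool y must go to about +88.8°.

```bash
sed -i 's/start=None,n=None/start=None,da=None/; s/da=(yaw-a+90)%180-90/da=(yaw-a+90)%180-90 if da is None else da/' h.py
python3 - <<'E'
from h import *
plan(.432,.262,.105,88.8,None,112.8)
E
```

```text
from [ 0.6411 -0.1438  0.1004] -24.0
([0.476, -0.594, -0.008, -0.418], 6)
([0.739, -0.18, -0.008, -0.418], 6)
([0.695, 0.309, -0.008, -0.418], 6)
```

Call:
play_rows(
  commands=[
    [[1,0.476,-0.594,-0.01,-0.418],[1,0.476,-0.594,-0.01,-0.418],[1,0.476,-0.594,-0.01,-0.418],[1,0.476,-0.594,-0.01,-0.418],[1,0.476,-0.594,-0.01,-0.418],[1,0.476,-0.594,-0.01,-0.418],[1,0.476,-0.594,-0.01,-0.418],[1,0.476,-0.594,-0.01,-0.418],[1,0.476,-0.594,-0.01,-0.418]],
  ],
)

```text
clock: 26.48
tcp_pos: [0.5718, -0.0095, 0.1027]
orientation: [-1.945, -2.466, 0.001]
contact_force: [-0.0, -0.3, -0.9]
grip_width: 0.0424
gripper_force: 47.0
```

Call:
play_rows(
  commands=[
    [[1,0.739,-0.18,-0.01,-0.418],[1,0.739,-0.18,-0.01,-0.418],[1,0.739,-0.18,-0.01,-0.418],[1,0.739,-0.18,-0.01,-0.418],[1,0.739,-0.18,-0.01,-0.418],[1,0.739,-0.18,-0.01,-0.418],[1,0.739,-0.18,-0.01,-0.418],[1,0.739,-0.18,-0.01,-0.418],[1,0.739,-0.18,-0.01,-0.418]],
  ],
)

```text
clock: 27.23
tcp_pos: [0.5025, 0.1254, 0.1051]
orientation: [-1.048, -2.962, 0.001]
contact_force: [-0.4, 0.2, -2.0]
grip_width: 0.0425
gripper_force: 47.0
```

Call:
play_rows(
  commands=[
    [[1,0.695,0.309,-0.01,-0.418],[1,0.695,0.309,-0.01,-0.418],[1,0.695,0.309,-0.01,-0.418],[1,0.695,0.309,-0.01,-0.418],[1,0.695,0.309,-0.01,-0.418],[1,0.695,0.309,-0.01,-0.418],[1,0.695,0.309,-0.01,-0.418],[1,0.695,0.309,-0.01,-0.418],[1,0.695,0.309,-0.01,-0.418],[1,0.695,0.309,-0.01,-0.418]],
  ],
)

```text
clock: 28.07
tcp_pos: [0.433, 0.2608, 0.1072]
orientation: [-0.036, -3.141, 0.0]
contact_force: [-0.3, 0.4, -1.2]
grip_width: 0.0424
gripper_force: 47.0
```

Run:
```python
from h import *
p,o=shot('wrist','w9.png'); print(o['tcp_pos'],o['grip_width'],o['joints'])
for d in viewer.trace(p,'mat')[:2]:
    v,u=np.nonzero(d['pixels']); P=np.array([ray(p,a,b,.003)[:2] for a,b in zip(u,v)]); print(d['score'],d['rect'],cv2.minAreaRect(P.astype(np.float32)))
z=o['tcp_pos'][2]+.013
print(hue(p,5,19,z,(100,50,460,419),110,30))
plan(.432,.262,.0135,88.8)
```

```text
[0.43303473 0.26082021 0.10721632] 0.04238772614989626 [-0.77761939  0.36759958  0.13552225  2.07375404 -0.07468152  0.70488185
  0.95373611]
0.87 [239.7, 120.2, 326.1, 282.4] ((0.42628681659698486, 0.2627701163291931), (0.07028966397047043, 0.14390641450881958), 87.22555541992188)
{'n': 18723, 'uv': (np.float64(277.7), np.float64(253.3)), 'mean': array([0.4193, 0.2598]), 'rc': (array([0.4246, 0.2583]), array([0.0681, 0.1099]), 76.8), 'ang': 178.4}
from [0.4329 0.261  0.1073] 88.7
([0.005, 0.005, 0.469, -0.001], 3)
```

View pics/w9.png

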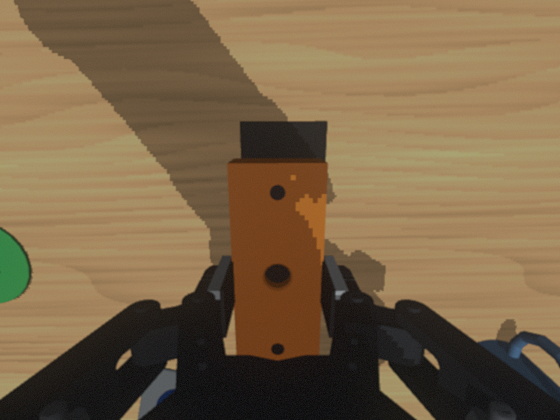

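Bracket lines up with the mat edge (mat 240–327, bracket 228–327 nearer the camera); centre offset about 2 mm. Lower.

Call:
play_rows(
  commands=[
    [[1,0.008,0.009,0.15,0],[1,0.008,0.009,0.3,0],[1,0.008,0.009,0.4,0],[1,0.008,0.009,0.45,0],[1,0.008,0.009,0.465,0],[1,0.008,0.009,0.465,0],[1,0.008,0.009,0.465,0],[1,0.008,0.009,0.465,0]],
  ],
)

```text
clock: 28.83
tcp_pos: [0.4321, 0.2638, 0.0155]
orientation: [0.032, 3.14, 0.002]
contact_force: [0.4, -0.2, -1.3]
grip_width: 0.0428
gripper_force: 47.0
```

Call:
play_rows(
  commands=[
    [[1,0,0,0.006,0],[1,0,0,0.012,0],[1,0,0,0.015,0],[1,0,0,0.015,0],[1,0,0,0.015,0]],
  ],
)

```text
clock: 29.25
tcp_pos: [0.4317, 0.2636, 0.0123]
orientation: [0.032, 3.14, 0.002]
contact_force: [-1.0, -0.9, 6.9]
grip_width: 0.0426
gripper_force: 47.8
```

Contact; release, rise and inspect.

Call:
play_rows(
  commands=[
    [[-0.5,0,0,0,0],[-0.5,0,0,0,0],[-0.5,0,0,0,0],[-0.5,0,0,0,0],[-0.5,0,0,-0.2,0],[-0.5,0,0,-0.4,0],[-1,0,0,-0.6,0],[-1,0,0,-0.7,0],[-1,0,0,-0.7,0],[-1,0,0,-0.7,0],[-1,0,0,-0.7,0]],
  ],
)

```text
clock: 30.17
tcp_pos: [0.4305, 0.2628, 0.1504]
orientation: [-0.032, -3.14, 0.001]
contact_force: [-0.7, -0.1, -0.3]
grip_width: 0.0853
gripper_force: 0.0
```

Run:
```python
from h import *
p,o=shot('wrist'); print(o['tcp_pos'],o['contact_force'],o['clock'])
for n,z in (('mat',.003),):
  for d in viewer.trace(p,n)[:1]:
    v,u=np.nonzero(d['pixels']); P=np.array([ray(p,a,b,z)[:2] for a,b in zip(u,v)]); print(n,d['score'],cv2.minAreaRect(P.astype(np.float32)))
print(hue(p,5,19,.025,(180,100,380,330),130,30))
a=p['pixels']; q,_=shot('scene')
cv2.imwrite('pics/fin.png',cv2.cvtColor(cv2.resize(np.hstack([a,q['pixels']]),(800,300),interpolation=cv2.INTER_AREA),cv2.COLOR_RGB2BGR))
```

```text
[0.43048129 0.26283791 0.15044945] [-0.66342917 -0.05088209 -0.27513451] 30.1667
mat 0.59 ((0.4288368821144104, 0.26381003856658936), (0.07082866877317429, 0.14992181956768036), 88.79645538330078)
{'n': 5510, 'uv': (np.float64(278.2), np.float64(202.5)), 'mean': array([0.4253, 0.2621]), 'rc': (array([0.4279, 0.2621]), array([0.0464, 0.1121]), 89.2), 'ang': 178.9}
```

View pics/fin.png

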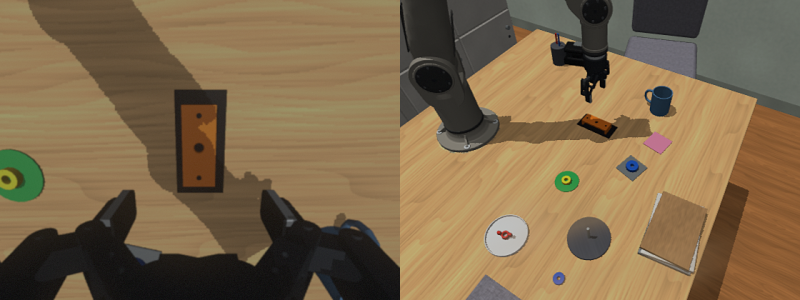

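All four parts are in place: wing nut in the dish, washer on the coaster, spacer on the grey pad, and bracket within about 2 mm of the mat's centre and along it. The mug has not moved.

```bash
python3 -c "
from bench import r
print(r.hand_in())"
```

```text
the job is handed in; nothing more can be done
None
```

The job is handed in: the wing nut is in the dish, the washer on the coaster, the spacer on the grey pad and the bracket along the black mat, taken off in that order; the last three are within about 2 mm of centre, the mug was left alone, and it took about 30 s of the 120 s allowed.

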